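Emboss a cover board with a struck stamp

TASK

One of the two spring-loaded embossing stamps has a cover board lying on its bed: the one with the round striking head. Take the wooden mallet by its handle and drive that stamp's head fully down with a brisk blow of the mallet, leaving the square-headed stamp unpressed. Let the stamp spring back up, then set the mallet down (do not drop it) on the cork mat, standing on its striking face, and let go.

Things in the scene. Friction and masses are not known exactly. Their poses are not given: they have to be found in the camera images.
- mallet_center (a point): Wooden mallet, about 0.3 kg: upright barrel head 56 mm wide (60 at its belly), 70 high, standing on its flat lower striking face. Point: head centre, 35 mm above that face; z up. The level flat-sided handle, 20 mm wide (y) by 24 high, runs along -x at this height, out to 136 mm from this point; grip it across its width 55 mm from this point. Starts on the cork mat.
- mat: Thin cork mat fixed to the desk, 240 mm (x) by 150 mm (y), 4 mm thick; origin at the centre of its underside, on the desk top, z up.
- round_stamp: Sprung steel ram to be struck, with a round head 36 mm wide, in a dark steel stand fixed to the desk (at most 96 mm high), cream board 125 by 160 mm on its bed. Origin: centre of the head's flat top, 135 mm above the desk; z up, x to the stand's column. Slides 20 mm straight down to a hard stop; spring about 2 N at the top, 5 N at the stop, returns by itself.
- square_stamp: The other stamp, not to be pressed: same stand and ram, but a square head 32 by 32 mm and no board on its bed. Origin: centre of the head's top face, 135 mm above the desk; same spring and travel.
Things that resemble listed ones, but are neither listed nor needed, are in the scene too. What is shaped like the part that bears mallet_center but red or white is not meant.

How it is judged:
By the outcome, as a careful person would: the job done as asked, in the order asked, and still so for the second after the job is handed in, with the robot touching nothing.
It also fails if it takes over 58 s, if anything falls off the work surface, if the arm or the gripper's body presses on something with over 40 N, if the wrist force passes 120 N, or if a joint passes its speed limit or range.

ROBOT

A 7-joint arm with a two-finger parallel gripper is mounted at the origin on the work surface. World frame = base frame: x ahead of the robot, y to its left, z up, the work surface at z = 0. Lengths are in mm, angles in rad, forces in N, time in s.
With the tool pointing down it reaches from about 425 to 1025 mm from the base axis. Payload 9.4 kg.
Tool frame: the origin (TCP) lies at the very end of the fingers, on their centre line; the grasp point (between the pads) lies 19 mm behind it (robot.tcp_to_grasp is the distance from the TCP to the grasp point, in mm); z points along the fingers, y is the line along which they close (so a half turn about z gives the same grasp; the last joint's range is limited). The gripper opens to 85 mm and grips with 20 to 120 N. Pads are 22 mm wide; open, the fingers measure 114 mm over their backs; the gripper's body (76 mm by 85 mm) begins 54 mm behind the grasp point. The pads swing forward as they close: fully open they stand 13 mm farther back than shut.
Start: joints at [-1.264, 0.599, -0.003, 1.599, 0.002, 0.943, -0.08], TCP at [271.479, 672.252, 195.175] pointing down, gripper open.
Joint ranges: [-2.57, 2.57], [-0.35, 1.97], [-1.29, 1.29], [0.11, 2.56], [-1.05, 4.19], [0.11, 1.86], [-2.63, 2.63]. Speed limits (rad/s): [2.22, 2.22, 3.01, 3.01, 3.14, 3.14, 3.14].

INTERFACE

Orientations are given as a unit quaternion [w, x, y, z].
In Python, from plant import robot, snapshot, calibration, job, finder gives the robot as it stands. The module is installed in compiled form; this text tells all that it offers.
- The arm moves only by the tool send_rows, never from a script. Its argument "moves" is a list of rows, each a list of 5 numbers: the shift along the tool's x, y, z in cm, then the turn about the tool's z in degrees, then the closure, from 0 (fully open) to 1 (shut). In form: [[dx, dy, dz, yaw, grip], ...]. A call has exactly 5 rows; each row is the pose to reach, as a shift and turn from the pose commanded when the call began, along the tool's axes at that moment; what a row does not reach only later rows make up. A row lasts 1/12 s, in which the tool goes at most 41.7 mm and 7.16 degrees, less where a joint would pass 70% of its speed; a pose out of reach is approached as far as the arm can. A call with a gripper value outside its range is refused whole. The fingers move at their own pace and stop on an object; "newtons" is the grip in N (left out, the last holds). Time passes only in rows, so rows that repeat a pose let the fingers close, or fill a call up. It gives the time, the measured TCP pose, the force, the opening and the grip force at its end, in the units of the state.
- robot.get_obs(): the state, without advancing time (a new reading comes with each control period).
- snapshot(name): name is "scene" or "top"; returns (picture, depth): 400x640x3 uint8, blue, green, red; 400x640 float32, mm along the optical axis (not along the pixel's ray), 0 where there is no reading.
- calibration(name): a dict with "intrinsics" (3x3 intrinsics, pixels), "k1" (the pictures are not rectified: a ray, as slopes to the right and down, at radius r is drawn at 1 + k1 r^2 times it, then the intrinsics apply), "rvec" (rotation vector, rad) and "tvec" (3), from world to camera coordinates, as OpenCV has them. Camera axes: x right, y down, z forward; pixel columns grow to the right and rows downward; lengths in mm; the calibration is good to about 2 mm. A picture is of the moment at which its call begins. calibration takes no time and is no camera call.
- job.job_done(): hands the job in; it is judged then, once.
Trained networks look in the newest picture that a camera, given by its name, has taken for a name from the list of things; names that differ only in an ending like _2 or _b are one class to them, and where a whole thing is asked for, a point or a joint stands for the part that bears it (a point fixed in the world has none). Each returns a list of dicts, best first, with "score" (0 to 1); they miss things now and then, are a little off and sometimes report something else, mostly with a low value. They report only what shows in the picture. A call takes as long as a camera call. They do not tell look-alikes from the thing itself.
- finder.look_for(target, camera): "uv" ([column, row] in pixels, amid what is visible of it).
The state is a dict: "time_s": time; "joints": joint angles; "qd": joint speeds; "effort": joint torques, N m; "eef_pos": TCP position; "tcp_rot": TCP orientation; "ft_force": force on the tool from outside, world axes, zero at the start; "ft_torque": the same for the moment, N m; "width": opening from 0.0 (shut) to 1.0 (fully open); "grasp_force": force on a finger pad.
Only numpy, scipy, OpenCV 4.12 (cv2) and the standard library are available. Lean on these libraries where they do the work, as an engineer would, in place of code of your own. Each camera call takes 0.05 s, during which the arm holds its last target. There are 200 camera calls.

## Working session

There is one attempt and no reset: what is moved stays moved. The work goes in short steps, Python scripts to look and compute and a tool call to move; the robot and the scene stay as the last step left them, time stands still between calls to the robot, and variables do not carry over. Pictures are saved under pics/ and viewed, at most 10 in all, crops included, and the job is handed in when it is done.

Besides the shell and the picture viewer there is one more tool, called after "Emit:" as name(argument=value, ...) on one line, values as JSON. send_rows: Moves the arm, as the interface text tells. Its arguments: {"type":"object","properties":{"moves":{"type":"array"},"newtons":{"type":"number"}},"required":["moves"]}

```bash
mkdir -p pics; cat > h.py <<'E'
import numpy as np,cv2
from plant import robot,snapshot,calibration,job,finder
def ray(cam,uv):
    c=calibration(cam);K=np.array(c["intrinsics"],float);R=cv2.Rodrigues(np.array(c["rvec"],float))[0];t=np.array(c["tvec"],float).ravel()
    d=[(uv[0]-K[0,2])/K[0,0],(uv[1]-K[1,2])/K[1,1]];d=np.array(d);s=d.copy()
    for _ in range(20): s=d/(1+c["k1"]*(s@s))
    return -R.T@t, R.T@np.array([s[0],s[1],1.]),R
def pt(cam,uv,depth):
    o,d,_=ray(cam,uv);return o+d*depth
def atz(cam,uv,z):
    o,d,_=ray(cam,uv);return o+d*(z-o[2])/d[2]
def tri(uv1,uv2,c1="scene",c2="top"):
    o1,d1,_=ray(c1,uv1);o2,d2,_=ray(c2,uv2);d1=d1/np.linalg.norm(d1);d2=d2/np.linalg.norm(d2)
    s=np.linalg.lstsq(np.stack([d1,-d2],1),o2-o1,rcond=None)[0];a=o1+s[0]*d1;b=o2+s[1]*d2
    return (a+b)/2,np.linalg.norm(a-b)
def cloud(cam,depth):
    v,u=np.mgrid[0:400,0:640];c=calibration(cam);K=np.array(c["intrinsics"],float)
    o,_,R=ray(cam,(0,0))
    d=np.stack([(u-K[0,2])/K[0,0],(v-K[1,2])/K[1,1]],-1);s=d.copy()
    for _ in range(20): s=d/(1+c["k1"]*(s**2).sum(-1,keepdims=True))
    return o+(np.concatenate([s,np.ones_like(s[...,:1])],-1)*depth[...,None])@R
E
cat > a.py <<'E'
from h import *
np.set_printoptions(precision=1,suppress=True)
for c in("scene","top"):
    im,d=snapshot(c);cv2.imwrite(f"pics/{c}0.png",im);np.save(c+"0.npy",d)
    for t in("mallet_center","mat","round_stamp","square_stamp"):
        for r in finder.look_for(t,c)[:4]:
            u=r["uv"];dd=d[int(u[1]),int(u[0])];print(c,t,np.array(u),round(r["score"],2),pt(c,u,dd))
    print(c,ray(c,(320,200))[0])
s=robot.get_obs();print(s["time_s"],s["eef_pos"],s["tcp_rot"],s["ft_force"])
E
python3 a.py
```

```text
scene mallet_center [407.4 231. ] 0.96 [660.6 266.   75.2]
scene mallet_center [366.9 152.5] 0.73 [372.6 263.   69.2]
scene mallet_center [458.4 189.9] 0.72 [578.3 460.4  67.9]
scene mat [399.6 233.3] 0.66 [627.  271.3   1.4]
scene round_stamp [196.6 241.4] 0.57 [ 563.8 -256.3  135.7]
scene square_stamp [310.2 218.5] 0.51 [583.3  25.2 135.3]
scene [1071.4  -90.3  971.2]
top mallet_center [251.4 163.9] 0.88 [638.9 261.2  69.7]
top mallet_center [245.9 266.4] 0.86 [342.6 275.8   1.7]
top mallet_center [177.3 189.9] 0.75 [557.  471.8  72.5]
top mat [234.9 179.5] 0.65 [608.1 321.1   4.1]
top round_stamp [435.5 192. ] 0.68 [ 546.5 -258.6  132.3]
top square_stamp [330.2 180.3] 0.71 [574.8  31.8 136.1]
top [ 302.    76.1 1175.4]
0.5 [271.4 672.2 195.1] [ 0.   0.2  1.  -0. ] [ 0.2  0.5 -0.7]
```

View pics/scene0.png

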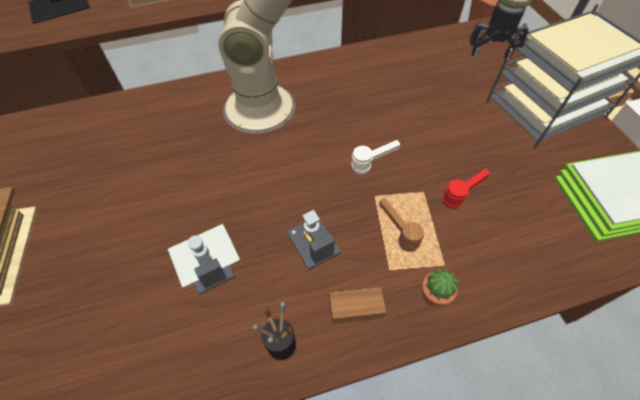

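View pics/top0.png

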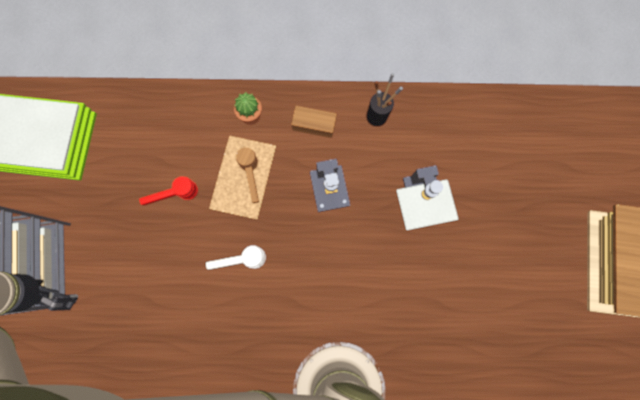

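Wooden mallet: scene (411,235), top (247,157). Look-alikes are the red one at scene (457,194) / top (184,188) and the white one at scene (362,158) / top (254,257). The round stamp with the cream board is at scene (197,243) / top (434,188), and the square one at scene (311,218) / top (331,181). Next I'll measure these and take a close crop.

```bash
cat > b.py <<'E'
from h import *
np.set_printoptions(precision=1,suppress=True)
def circ(P): (c,r)=cv2.minEnclosingCircle(P[:,:2].astype(np.float32)); return np.array(c),r
for c in("scene","top"):
    im=cv2.imread(f"pics/{c}0.png");d=np.load(c+"0.npy");P=cloud(c,d)
    ok=d>0;x,y,z=P[...,0],P[...,1],P[...,2]
    m=ok&(abs(x-590)<130)&(abs(y-265)<110)
    top=m&(z>66)&(z<85);h=m&(z>42)&(z<62)
    # handle: points away from head
    hc=P[top];print(c,"mallet top",hc.mean(0),circ(hc),np.median(hc[:,2]),len(hc))
    q=P[h&(np.hypot(x-hc[:,0].mean(),y-hc[:,1].mean())>42)]
    l=cv2.fitLine(q[:,:2].astype(np.float32),cv2.DIST_L2,0,.01,.01).ravel();print(" handle",l,np.degrees(np.arctan2(l[1],l[0])),"z",np.median(q[:,2]),len(q),cv2.minAreaRect(q[:,:2].astype(np.float32)))
    for n,a in(("round",(550,-257)),("square",(577,28))):
        s=ok&(abs(x-a[0])<45)&(abs(y-a[1])<45)&(z>124)&(z<145);q=P[s]
        vv,uu=np.where(s);print(" ",n,q.mean(0),circ(q),np.median(q[:,2]),len(q),"px",uu.mean(),vv.mean())
    vv,uu=np.where(top);print("  mallettop px",uu.mean(),vv.mean())
a=cv2.resize(cv2.imread("pics/scene0.png")[170:290,150:470],None,fx=2.4,fy=2.4,interpolation=2)
b=cv2.resize(cv2.imread("pics/top0.png")[130:240,190:470],None,fx=2.7,fy=2.7,interpolation=2)
w=min(a.shape[1],b.shape[1]);cv2.imwrite("pics/crop1.png",np.vstack([a[:,:w],b[:,:w]]))
E
python3 b.py
```

```text
scene mallet top [665.4 279.   74. ] (array([664.2, 280.5]), 28.690332412719727) 74.30030932288469 343
 handle [  1.    0.2 579.8 258.4] 13.255299 z 50.65566186623562 243 ((578.123046875, 259.5359802246094), (95.42243957519531, 21.649879455566406), 13.8626127243042)
  round [ 565.5 -261.5  134.5] (array([ 563.7, -261.9]), 18.26788902282715) 135.0856086131647 180 px 194.67777777777778 242.81666666666666
  square [581.7  27.1 134.2] (array([580.4,  28. ]), 21.292299270629883) 134.9044126438456 170 px 310.74117647058824 218.03529411764706
  mallettop px 412.6588921282799 231.49854227405248
top mallet top [660.  281.5  73.3] (array([660.9, 282.6]), 28.6990909576416) 73.42170157036378 288
 handle [  1.    0.2 573.6 260.9] 13.076151 z 50.27564783871071 211 ((573.8472290039062, 261.1556396484375), (92.79850769042969, 19.911470413208008), 13.502458572387695)
  round [ 559.9 -259.   134. ] (array([ 561.1, -260.5]), 18.421554565429688) 134.5886955275953 144 px 435.61805555555554 187.11805555555554
  square [576.5  29.4 134.6] (array([577.7,  29.5]), 21.921382904052734) 134.99136586596694 142 px 331.056338028169 179.83802816901408
  mallettop px 244.62152777777777 156.57638888888889
```

View pics/crop1.png

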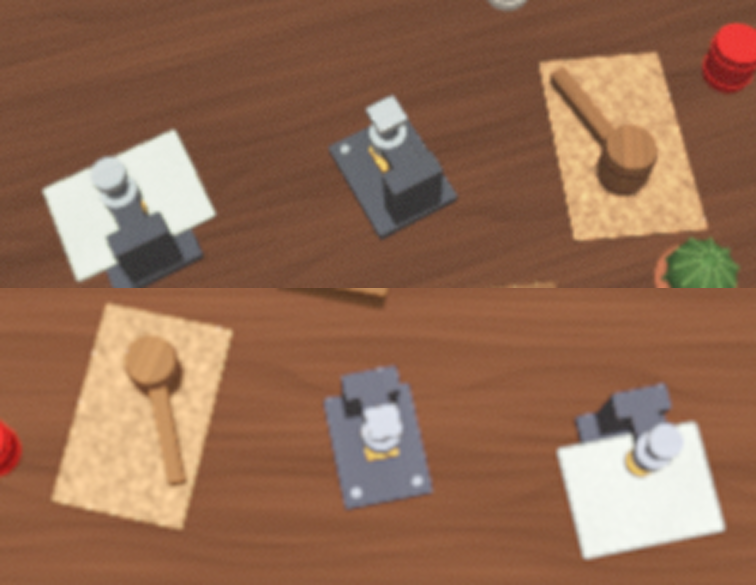

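The crop confirms the choice: wooden mallet on the cork, and the round head over the cream board. Next I'll check the rack near the gripper and work out the first move.

```bash
cat > c.py <<'E'
from h import *
np.set_printoptions(precision=2,suppress=True)
from scipy.spatial.transform import Rotation as Ro
def go(target,axisyaw=None):
    s=robot.get_obs();q=s["tcp_rot"];R=Ro.from_quat([q[1],q[2],q[3],q[0]]).as_matrix()
    print("t",s["time_s"],"pos",np.array(s["eef_pos"]),"R",R.round(3).tolist(),"w",s["width"],s["grasp_force"],"f",np.array(s["ft_force"]))
    d=R.T@(np.array(target)-s["eef_pos"]);print("shift cm",d/10)
    if axisyaw is not None:
        # tool y should be perpendicular to handle: tool x along handle dir
        h=R.T@np.array([np.cos(axisyaw),np.sin(axisyaw),0]);a=np.degrees(np.arctan2(h[1],h[0]));print("yaw",a,"or",(a+180+180)%360-180)
    print("joints",np.array(s["joints"]))
if __name__=="__main__":
    go([609,269,180],np.radians(13.2))
    for c in("scene","top"):
        d=np.load(c+"0.npy");P=cloud(c,d)[d>0]
        for lo in(100,160,200,250,300):
            q=P[(P[:,1]>450)&(P[:,0]>150)&(P[:,0]<700)&(P[:,2]>lo)&(P[:,2]<lo+50)]
            if len(q):print(c,lo,len(q),q.min(0),q.max(0))
E
python3 c.py
```

```text
t 0.5 pos [271.44 672.21 195.11] R [[-0.927, 0.374, -0.0], [0.374, 0.927, -0.0], [-0.0, -0.0, -1.0]] w 0.9987703602993541 0.0 f [ 0.24  0.46 -0.67]
shift cm [-46.4  -24.75   1.52]
yaw 144.81558041470265 or -35.18441958529735
joints [-1.26  0.6  -0.    1.6   0.    0.94 -0.08]
scene 100 1325 [215.94 775.26 100.  ] [ 698.53 1139.69  149.99]
scene 160 1690 [214.26 774.86 160.  ] [ 471.57 1136.26  207.75]
scene 200 1231 [210.54 619.61 200.27] [ 470.56 1097.87  249.98]
scene 250 5484 [176.27 597.5  250.02] [ 470.74 1125.13  299.95]
scene 300 812 [236.48 595.09 300.04] [311.85 737.12 349.97]
top 100 1081 [222.15 775.51 100.  ] [699.43 979.29 149.99]
top 160 631 [213.62 774.9  160.02] [467.39 864.12 207.72]
top 200 575 [221.85 622.7  200.71] [467.79 834.37 250.  ]
top 250 418 [235.81 599.25 250.66] [466.93 819.13 299.97]
top 300 516 [235.58 598.21 300.14] [286.98 658.99 349.94]
```

Emit:
send_rows(moves=[[-3.6,-1.9,0,-7,0],[-7.2,-3.8,0,-14,0],[-10.8,-5.8,0,-21,0],[-14.4,-7.7,0,-28,0],[-18,-9.6,0,-35.2,0]], newtons=100)

```text
time_s: 0.92
eef_pos: [403.4, 514.3, 195.3]
tcp_rot: [0.0, -0.118, 0.993, 0.0]
ft_force: [0.2, 0.3, -0.2]
width: 0.999
grasp_force: 0.0
```

```bash
python3 -c "
from c import *
go([609,269,110],np.radians(13.2))"
```

```text
t 0.9167 pos [403.37 514.34 195.31] R [[-0.972, -0.234, 0.0], [-0.234, 0.972, 0.0], [-0.0, -0.0, -1.0]] w 0.9990671216585939 0.0 f [ 0.17  0.31 -0.2 ]
shift cm [-14.24 -28.67   8.54]
yaw -179.65731189082092 or 0.342688109179079
joints [-0.87  0.52 -0.18  1.76  0.12  0.87  0.7 ]
```

Emit:
send_rows(moves=[[-1.6,-3.2,0.4,0,0],[-3.2,-6.4,0.8,0,0],[-4.8,-9.7,1.2,0,0],[-6.4,-13,1.6,0,0],[-8,-16.3,2,0,0]])

```text
time_s: 1.33
eef_pos: [518.5, 373.8, 175.3]
tcp_rot: [0.0, -0.115, 0.993, 0.0]
ft_force: [0.2, 0.3, 0.2]
width: 1.003
grasp_force: 0.0
```

Emit:
send_rows(moves=[[-1.6,-3.3,0.7,0,0],[-3.2,-6.6,1.4,0,0],[-4.8,-9.9,2.4,0,0],[-6.2,-12.3,4,0,0],[-6.2,-12.3,6,0,0]])

```text
time_s: 1.75
eef_pos: [611.7, 262.7, 115.7]
tcp_rot: [0.002, -0.11, 0.994, -0.001]
ft_force: [0.4, 0.8, -0.2]
width: 0.998
grasp_force: 0.0
```

```bash
python3 - <<'E'
from c import *
a=[]
for c,r in(("scene",(slice(130,290),slice(310,510))),("top",(slice(90,250),slice(150,350)))):
    im,d=snapshot(c);a.append(cv2.resize(im[r],None,fx=2,fy=2,interpolation=2))
cv2.imwrite("pics/g1.png",np.hstack(a))
go([609,269,20],np.radians(13.2))
E
```

```text
t 1.85 pos [605.18 267.17 112.37] R [[-0.974, -0.225, -0.004], [-0.225, 0.974, -0.002], [0.004, -0.002, -1.0]] w 1.0026747948016976 0.0 f [0.25 0.37 0.89]
shift cm [-0.45  0.11  9.24]
yaw 179.81081568585338 or -0.18918431414658698
joints [-0.4   0.62 -0.16  1.81  0.14  0.72  1.16]
```

View pics/g1.png

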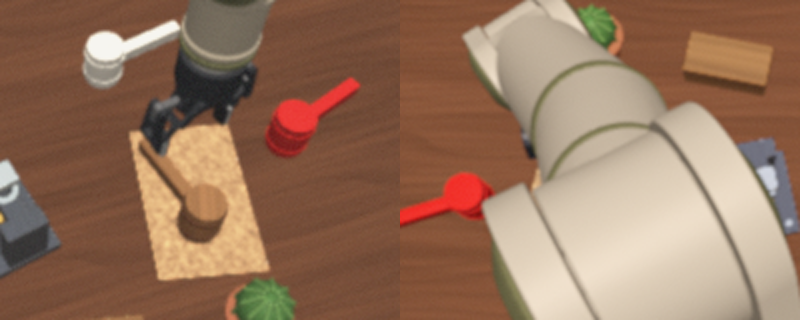

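The gripper is above the handle with the fingers astride it in the scene view (handle at crop (165,165)). Now I'll descend.

Emit:
send_rows(moves=[[-0.3,-0.2,2,0,0],[-0.3,-0.2,5,0,0],[-0.3,-0.2,8,0,0],[-0.3,-0.2,9.5,0,0],[-0.3,-0.2,9.5,0,0]])

```text
time_s: 2.27
eef_pos: [606.6, 269.4, 17.7]
tcp_rot: [-0.002, -0.116, 0.993, -0.0]
ft_force: [0.5, 0.6, 0.3]
width: 1.001
grasp_force: 0.0
```

```bash
python3 -c "
from c import *
im,d=snapshot('scene');cv2.imwrite('pics/g2.png',cv2.resize(im[150:280,330:490],None,fx=3.5,fy=3.5,interpolation=2))
go([609,269,20],np.radians(13.2))"
```

```text
t 2.3167 pos [607.8  269.74  19.65] R [[-0.973, -0.23, -0.002], [-0.23, 0.973, -0.0], [0.002, 0.0, -1.0]] w 1.0038195815114268 0.0 f [-0.56  0.23  0.91]
shift cm [-0.1  -0.1  -0.04]
yaw -179.90996957234455 or 0.09003042765544933
joints [-0.42  0.74 -0.13  1.86  0.17  0.56  1.14]
```

View pics/g2.png

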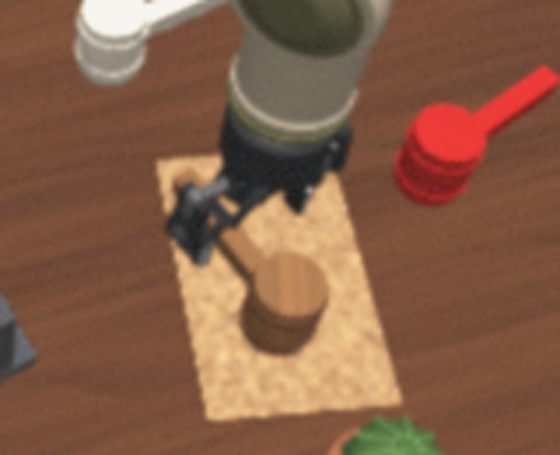

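The fingers straddle the handle, one on each side (crop (195,240) and (305,195)), with the head clear at (285,300). Closing.

Emit:
send_rows(moves=[[0,0,0,0,0.5],[0,0,0,0,0.8],[0,0,0,0,1],[0,0,0,0,1],[0,0,0,0,1]], newtons=100)

```text
time_s: 2.73
eef_pos: [609.7, 268.6, 21.2]
tcp_rot: [0.001, -0.115, 0.993, 0.0]
ft_force: [-0.3, -0.1, 0.3]
width: 0.299
grasp_force: 0.0
```

Emit:
send_rows(moves=[[0,0,0,0,1],[0,0,0,0,1],[0,0,0,0,1],[0,0,0,0,1],[0,0,0,0,1]])

```text
time_s: 3.15
eef_pos: [609.2, 268.4, 20.1]
tcp_rot: [-0.0, -0.115, 0.993, -0.0]
ft_force: [0.1, 0.4, -0.1]
width: 0.003
grasp_force: 0.0
```

The fingers closed fully, so the grasp missed. Looking.

```bash
python3 -c "
from c import *
im,d=snapshot('scene');cv2.imwrite('pics/g3.png',cv2.resize(im[150:280,330:490],None,fx=3.5,fy=3.5,interpolation=2))
P=cloud('scene',d);x,y,z=P[...,0],P[...,1],P[...,2]
t=(d>0)&(abs(x-665)<50)&(abs(y-280)<50)&(z>68)&(z<82);print(P[t].mean(0),t.sum())
go([609,269,20],np.radians(13.2))"
```

```text
[662.09 278.33  73.98] 360
t 3.2 pos [609.21 268.41  20.1 ] R [[-0.974, -0.228, -0.0], [-0.228, 0.974, -0.0], [0.0, -0.0, -1.0]] w 0.00013420802625741288 0.0 f [ 0.52  0.01 -0.22]
shift cm [0.01 0.06 0.01]
yaw 179.97211807342637 or -0.027881926573627425
joints [-0.41  0.74 -0.13  1.86  0.17  0.56  1.14]
```

View pics/g3.png

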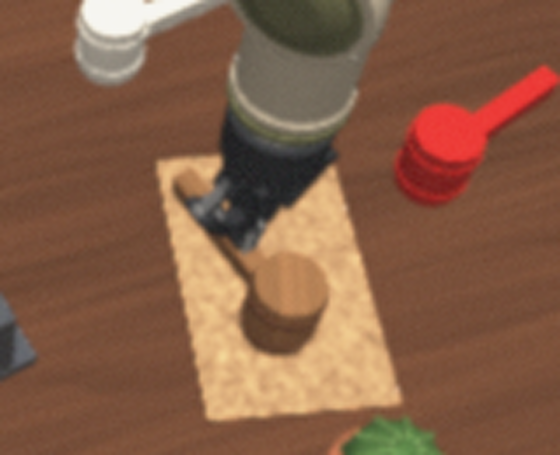

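```bash
python3 - <<'E'
from c import *
im,d=snapshot('scene');P=cloud('scene',d)
# dark gripper pixels, and handle pixels
x,y,z=P[...,0],P[...,1],P[...,2]
g=im.max(-1)<95
for lo in range(10,140,10):
    m=(d>0)&g&(abs(x-609)<70)&(abs(y-269)<75)&(z>lo)&(z<=lo+10)
    if m.sum():print(lo,m.sum(),P[m].min(0),P[m].mean(0),P[m].max(0))
v=slice(200,226,2);print("u 376..410 z");print(z[v,376:412:3].round(0));print(y[v,376:412:3].round(0));print(x[v,376:412:3].round(0))
cv2.imwrite("pics/g4.png",cv2.resize(im[190:235,370:425],None,fx=12,fy=12,interpolation=2))
E
```

```text
20 11 [663.81 252.1   20.11] [673.43 254.05  23.89] [678.26 258.68  28.63]
30 15 [544.06 243.51  30.25] [630.1  252.63  36.16] [678.44 259.63  39.35]
40 23 [549.71 243.89  40.36] [634.85 254.6   44.38] [675.55 263.65  49.67]
50 8 [661.21 250.73  50.4 ] [668.6  252.78  53.96] [678.26 255.99  57.84]
60 6 [612.05 250.68  60.42] [643.22 254.41  64.08] [676.02 262.24  69.32]
70 10 [618.12 254.03  71.03] [619.65 260.46  75.29] [621.62 270.61  79.7 ]
80 6 [617.76 255.68  81.09] [619.85 261.15  84.04] [622.22 268.38  88.  ]
90 6 [618.88 256.44  90.32] [621.7  260.49  94.07] [624.66 267.62  99.03]
100 24 [606.38 238.82 102.68] [621.24 255.77 106.74] [629.42 275.66 109.84]
110 39 [608.96 230.93 110.56] [620.29 255.11 113.69] [631.49 298.96 119.64]
120 38 [613.85 223.49 120.35] [624.34 264.31 125.  ] [632.83 306.09 129.65]
130 38 [609.84 215.51 130.3 ] [626.06 259.27 134.8 ] [635.44 319.92 139.42]
u 376..410 z
[[  1.   3.  51.  47.   4. 170. 178. 187. 196. 203. 204. 204.]
 [  7.  46.  52.  51.  51. 163. 167. 177. 186. 193. 195. 197.]
 [  3.  38.  49.  50.  54. 161. 169. 176. 163. 161. 185. 188.
[... 1572 characters left out ...]
 645.]
 [516. 538. 547. 550. 556. 618. 625. 630. 626. 626. 642. 646.]
 [523. 526. 550. 613. 619. 622. 626. 629. 627. 629. 633. 625.]
 [526. 532. 613. 618. 623. 626. 547. 626. 626. 633. 629. 626.]
 [535. 540. 543. 623. 628. 624. 609. 611. 625. 630. 621. 618.]
 [540. 547. 547. 627. 631. 633. 616. 617. 623. 631. 621. 571.]
 [546. 550. 556. 555. 637. 635. 631. 624. 623. 623. 576. 578.]
 [554. 556. 561. 563. 581. 632. 630. 629. 625. 621. 582. 585.]
 [559. 565. 568. 569. 572. 592. 602. 618. 620. 620. 587. 591.]
 [564. 570. 574. 575. 578. 594. 606. 620. 621. 621. 593. 597.]
 [573. 574. 579. 582. 584. 588. 605. 615. 618. 620. 602. 637.]
 [578. 581. 586. 588. 592. 594. 608. 618. 625. 626. 640. 643.]]
```

View pics/g4.png

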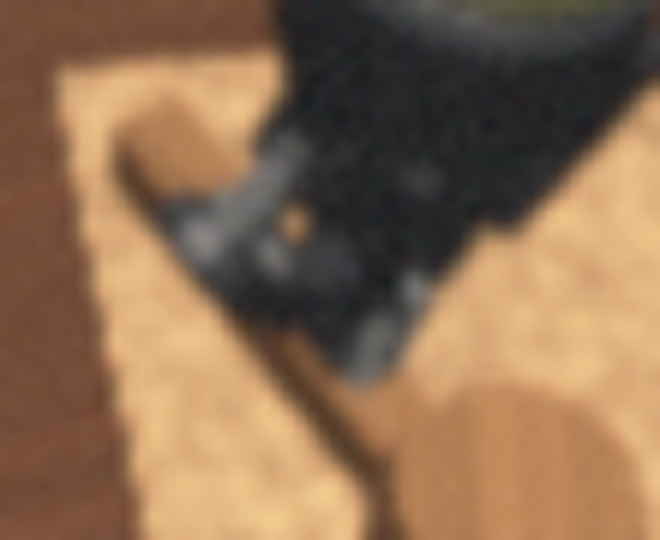

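```bash
python3 - <<'E'
from c import *
c=calibration("scene");K=np.array(c["intrinsics"],float)
def pj(p):
    dist=np.array([c["k1"],0,0,0,0],float);return cv2.projectPoints(np.array([p],float),np.array(c["rvec"],float),np.array(c["tvec"],float),K,dist)[0].ravel()
X=np.array([-.974,-.228,0]);Y=np.array([-.228,.974,0])
def g3(p): u=pj(p);return (u-[330,150])*3.5,(u-[370,190])*12
for z in(20,35,50,60,70):
    T=np.array([609,268.5,z])
    print(z,"closed tip g4",g3(T)[1],"front edge",g3(T-11*X)[1], "open -y tip g2",g3(T-43*Y)[0],"+y",g3(T+43*Y)[0])
E
```

```text
20 closed tip g4 [326.03 419.67] front edge [354.29 455.02] open -y tip g2 [191.13 286.26] +y [278.12 239.04]
35 closed tip g4 [336.16 387.23] front edge [364.8  422.83] open -y tip g2 [193.6  276.98] +y [281.53 229.41]
50 closed tip g4 [346.52 354.02] front edge [375.55 389.88] open -y tip g2 [196.13 267.47] +y [285.03 219.56]
60 closed tip g4 [353.56 331.45] front edge [382.86 367.48] open -y tip g2 [197.85 261.01] +y [287.4  212.86]
70 closed tip g4 [360.71 308.52] front edge [390.28 344.72] open -y tip g2 [199.6  254.44] +y [289.81 206.06]
```

The shut fingertip shows at g4 (365,385), which puts the real tip at z≈52, while the reported TCP is at z=20. The gripper body's height in the depth cloud agrees. So the fingers closed just above the handle. Next I'll check `tcp_to_grasp` and the forward kinematics, then reopen.

Emit:
send_rows(moves=[[0,0,0,0,0],[0,0,0,0,0],[0,0,0,0,0],[0,0,0,0,0],[0,0,0,0,0]])

```text
time_s: 3.67
eef_pos: [609.3, 268.5, 20.2]
tcp_rot: [0.0, -0.115, 0.993, -0.0]
ft_force: [0.6, -0.3, 0.1]
width: 0.707
grasp_force: 0.0
```

```bash
python3 -c "
from c import *
print(robot.tcp_to_grasp, [a for a in dir(robot) if a[0]!='_'])
go([609,269,20])"
```

```text
18.700000000000003 ['Unreachable', 'get_obs', 'tcp_to_grasp']
t 3.6667 pos [609.27 268.46  20.2 ] R [[-0.974, -0.228, 0.0], [-0.228, 0.974, -0.0], [-0.0, -0.0, -1.0]] w 0.70655378800281 0.0 f [ 0.62 -0.33  0.13]
shift cm [0.01 0.06 0.02]
joints [-0.41  0.74 -0.13  1.86  0.17  0.56  1.14]
```

Going down in small steps while watching the force.

Emit:
send_rows(moves=[[0,0,0,0,0],[0,0,0.5,0,0],[0,0,1,0,0],[0,0,1.5,0,0],[0,0,1.5,0,0]])

```text
time_s: 4.08
eef_pos: [608.5, 268.1, 3.7]
tcp_rot: [-0.001, -0.115, 0.993, -0.0]
ft_force: [0.2, 0.7, -0.2]
width: 1.001
grasp_force: 0.0
```

Emit:
send_rows(moves=[[0,0,0.4,0,0],[0,0,0.8,0,0],[0,0,1.2,0,0],[0,0,1.5,0,0],[0,0,1.5,0,0]])

```text
time_s: 4.5
eef_pos: [608.8, 268.3, -10.6]
tcp_rot: [-0.0, -0.115, 0.993, -0.0]
ft_force: [0.6, -0.7, 0.3]
width: 1.002
grasp_force: 0.0
```

```bash
python3 -c "
from c import *
im,d=snapshot('scene');cv2.imwrite('pics/g5.png',cv2.resize(im[150:280,330:490],None,fx=3.5,fy=3.5,interpolation=2))
go([609,269,20])"
```

```text
t 4.55 pos [609.02 268.37 -10.25] R [[-0.974, -0.228, -0.001], [-0.228, 0.974, -0.0], [0.001, -0.0, -1.0]] w 0.9999546308123893 0.0 f [0.28 0.01 0.73]
shift cm [-0.01  0.06 -3.03]
joints [-0.42  0.78 -0.12  1.87  0.18  0.5   1.13]
```

View pics/g5.png

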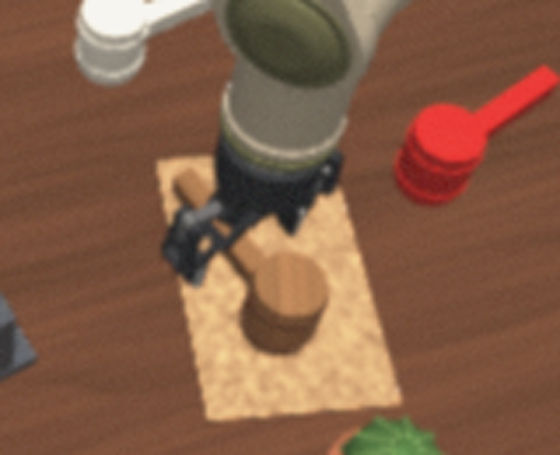

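Now the open tips sit at g5 (192,283) and (293,232), z≈30, beside the handle. The reported z is −10 with no contact force, so the roughly 32 mm offset is real. Closing.

Emit:
send_rows(moves=[[0,0,0,0,0.5],[0,0,0,0,0.8],[0,0,0,0,1],[0,0,0,0,1],[0,0,0,0,1]], newtons=100)

```text
time_s: 4.97
eef_pos: [609.4, 268.5, -9.6]
tcp_rot: [0.0, -0.115, 0.993, 0.0]
ft_force: [-1.0, -0.7, -0.7]
width: 0.298
grasp_force: 0.0
```

Emit:
send_rows(moves=[[0,0,0,0,1],[0,0,0,0,1],[0,0,0,0,1],[0,0,0,0,1],[0,0,0,0,1]])

```text
time_s: 5.38
eef_pos: [609.4, 268.6, -9.4]
tcp_rot: [0.0, -0.115, 0.993, 0.0]
ft_force: [-1.2, -0.4, 5.7]
width: 0.214
grasp_force: 97.5
```

Gripped: 97 N at an opening of 0.21, about 18 mm. Lifting.

Emit:
send_rows(moves=[[0,0,-1,0,1],[0,0,-4,0,1],[0,0,-8,0,1],[0,0,-12,0,1],[0,0,-16,0,1]])

```text
time_s: 5.8
eef_pos: [608.3, 267.8, 151.5]
tcp_rot: [-0.001, -0.115, 0.993, -0.0]
ft_force: [2.2, -0.0, -4.1]
width: 0.218
grasp_force: 97.9
```

Emit:
send_rows(moves=[[0,0,-2,0,1],[0,0,-3,0,1],[0.4,-1,-3,0,1],[1.2,-3,-3,0,1],[2.2,-5.5,-3,0,1]])

```text
time_s: 6.22
eef_pos: [598.6, 209.8, 177.9]
tcp_rot: [-0.002, -0.116, 0.993, -0.0]
ft_force: [-0.2, -0.6, -3.4]
width: 0.21
grasp_force: 98.0
```

```bash
cat > m.py <<'E'
from c import *
from scipy.optimize import least_squares
# wood-coloured points of held mallet: top disc of head
s=robot.get_obs();T=np.array(s["eef_pos"])
for c in("scene","top"):
    im,d=snapshot(c);P=cloud(c,d);hsv=cv2.cvtColor(im,cv2.COLOR_BGR2HSV)
    e=T+[53,13,0];m=(d>0)&(np.linalg.norm(P[...,:2]-e[:2],axis=-1)<45)&(abs(P[...,2]-(T[2]+48))<70)&(hsv[...,0]<20)&(hsv[...,1]>70)
    q=P[m];
    if len(q)<30: print(c,len(q));continue
    hi=np.percentile(q[:,2],95);t=q[q[:,2]>hi-10]
    A=np.c_[t[:,:2]-t[:,:2].mean(0),np.ones(len(t))];co=np.linalg.lstsq(A,t[:,2],rcond=None)[0]
    print(c,"head top",t.mean(0),len(t),circ:=cv2.minEnclosingCircle(t[:,:2].astype(np.float32)),"slopes",co[:2],"lowest",np.percentile(q[:,2],3))
    cv2.imwrite("pics/m_%s_%d.png"%(c,s["time_s"]*100),im)
go([509.3,-274.1,170])
E
python3 m.py
```

```text
scene head top [655.4  219.22 260.84] 466 ((647.0816650390625, 215.37942504882812), 36.22450256347656) slopes [-0.04  0.02] lowest 198.08644525248803
top 0
t 6.3167 pos [598.55 202.52 177.45] R [[-0.975, -0.223, -0.005], [-0.223, 0.975, -0.006], [0.006, -0.005, -1.0]] w 0.21093646718370204 98.20749878883362 f [ 0.95  0.35 -2.9 ]
shift cm [ 19.31 -44.48   1.07]
joints [-0.3   0.51 -0.17  1.83  0.12  0.82  1.26]
```

Face ≈ reported TCP z + 13.4, and the head is level. Travelling to the round stamp, passing above the square one.

Emit:
send_rows(moves=[[1.3,-3,0,0,1],[2.7,-6,0,0,1],[4,-9,0,0,1],[5.3,-12,0,0,1],[6.6,-15,0,0,1]])

```text
time_s: 6.73
eef_pos: [568.0, 46.4, 177.9]
tcp_rot: [-0.002, -0.115, 0.993, -0.0]
ft_force: [1.5, 0.0, -3.8]
width: 0.215
grasp_force: 98.3
```

Emit:
send_rows(moves=[[1.3,-3,0,0,1],[2.7,-6,0,0,1],[4,-9,0,0,1],[5.3,-12,0,0,1],[6.6,-15,0,0,1]])

```text
time_s: 7.15
eef_pos: [537.8, -114.2, 178.1]
tcp_rot: [-0.002, -0.115, 0.993, 0.0]
ft_force: [0.9, -0.1, -3.4]
width: 0.214
grasp_force: 98.3
```

Emit:
send_rows(moves=[[1.5,-3.4,0,0,1],[3.2,-7.2,0,0,1],[4.9,-11.1,0,0,1],[6.2,-14,0,0,1],[6.7,-15.1,0,0,1]])

```text
time_s: 7.57
eef_pos: [505.4, -280.7, 177.9]
tcp_rot: [-0.002, -0.111, 0.994, -0.0]
ft_force: [0.3, -0.4, -3.3]
width: 0.214
grasp_force: 98.4
```

Emit:
send_rows(moves=[[0,0,0,0,1],[0,0,0,0,1],[0,0,0,0,1],[0,0,0,0,1],[0,0,0,0,1]])

```text
time_s: 7.98
eef_pos: [509.6, -273.0, 179.9]
tcp_rot: [-0.0, -0.116, 0.993, 0.0]
ft_force: [-0.8, -0.1, -3.7]
width: 0.211
grasp_force: 98.5
```

```bash
sed -i 's/A=np.c_/np.save("mp_"+c,q);A=np.c_/' m.py; python3 m.py; ls pics
```

```text
scene head top [ 564.65 -261.73  264.14] 535 ((555.641845703125, -262.77581787109375), 37.53590774536133) slopes [-0.16 -0.02] lowest 204.0912592137322
top head top [ 562.54 -257.06  263.09] 381 ((561.7742919921875, -260.6900939941406), 28.676258087158203) slopes [ 0.01 -0.02] lowest 215.8203223717461
t 8.0833 pos [ 509.69 -273.51  180.16] R [[-0.973, -0.23, -0.0], [-0.23, 0.973, 0.0], [-0.0, 0.0, -1.0]] w 0.2155193474197333 98.45908999443054 f [-0.08 -0.67 -2.33]
shift cm [ 0.05 -0.05  1.02]
joints [ 0.51  0.45 -0.16  1.95  0.1   0.75  2.09]
crop1.png
g1.png
g2.png
g3.png
g4.png
g5.png
m_scene_621.png
m_scene_798.png
m_top_798.png
scene0.png
top0.png
```

The head is centred over the stamp: top view gives the mallet (561.8,−260.7) and the stamp (561.1,−260.5). The face is at 193.5, so contact comes 5.85 cm down and the stop 7.85 cm down. Striking.

Emit:
send_rows(moves=[[0,0,-0.5,0,1],[0,0,1,0,1],[0,0,4.4,0,1],[0,0,8,0,1],[0,0,8.1,0,1]])

```text
time_s: 8.5
eef_pos: [509.5, -274.4, 96.2]
tcp_rot: [-0.0, -0.115, 0.993, 0.0]
ft_force: [-0.3, -0.5, 2.2]
width: 0.211
grasp_force: 105.8
```

Emit:
send_rows(moves=[[0,0,-2,0,1],[0,0,-5,0,1],[0,0,-8,0,1],[0,0,-8,0,1],[0,0,-8,0,1]])

```text
time_s: 8.92
eef_pos: [510.5, -274.9, 181.2]
tcp_rot: [0.002, -0.115, 0.993, -0.001]
ft_force: [-0.2, 0.0, -3.5]
width: 0.209
grasp_force: 105.3
```

```bash
python3 m.py
```

```text
scene head top [ 562.74 -264.77  272.64] 513 ((554.0204467773438, -266.0440979003906), 35.46113204956055) slopes [-0.05 -0.01] lowest 212.51889469496052
top head top [ 559.81 -258.38  270.32] 356 ((558.7609252929688, -262.7543029785156), 28.92431640625) slopes [ 0.1 -0. ] lowest 222.0404205588538
t 9.0167 pos [ 508.9  -274.3   178.81] R [[-0.974, -0.228, -0.001], [-0.228, 0.974, 0.0], [0.001, 0.0, -1.0]] w 0.2138155307424929 105.34318685531616 f [ 0.42  1.5  -4.16]
shift cm [-0.04  0.01  0.88]
joints [ 0.51  0.45 -0.16  1.95  0.1   0.75  2.09]
```

The blow reached the hard stop: the force was spring-like at about 5 N, the face edge was at 115 or just under, and the head was knocked up in the grip by about 7 mm (0.13 rad). Before leaving I'll check that the ram is back up, then carry the mallet back.

Emit:
send_rows(moves=[[-0.8,2,-0.3,0,1],[-2,5.3,-0.3,0,1],[-3.3,8.7,-0.3,0,1],[-4.6,12.1,-0.3,0,1],[-5.9,15.5,-0.3,0,1]])

```text
time_s: 9.43
eef_pos: [530.5, -108.6, 180.8]
tcp_rot: [-0.001, -0.115, 0.993, 0.0]
ft_force: [0.6, 0.2, -3.5]
width: 0.214
grasp_force: 105.1
```

```bash
python3 - <<'E'
from c import *
for c in("scene","top"):
    im,d=snapshot(c);P=cloud(c,d)
    for n,a in(("round",(562,-261)),("square",(579,28))):
        q=P[(d>0)&(np.hypot(P[...,0]-a[0],P[...,1]-a[1])<20)&(P[...,2]>105)&(P[...,2]<150)];print(c,n,len(q),np.median(q[:,2]) if len(q) else 0)
E
```

```text
scene round 200 135.18462050644132
scene square 173 134.8472485770045
top round 0 0
top square 135 134.89660602894833
```

Both rams stand at 135. Continuing to the mat.

Emit:
send_rows(moves=[[-1.3,3.4,0,0,1],[-2.6,6.8,0,0,1],[-3.9,10.3,0,0,1],[-5.2,13.8,0,0,1],[-6.5,17.3,0,0,1]])

```text
time_s: 9.95
eef_pos: [554.5, 74.4, 180.8]
tcp_rot: [-0.001, -0.115, 0.993, -0.0]
ft_force: [0.5, -0.3, -3.5]
width: 0.209
grasp_force: 105.1
```

Emit:
send_rows(moves=[[-1.3,3.4,0,0,1],[-2.6,6.8,0,0,1],[-3.9,10.3,0,0,1],[-5.2,13.8,0,0,1],[-6.7,17.8,0,0,1]])

```text
time_s: 10.37
eef_pos: [579.2, 260.9, 180.5]
tcp_rot: [-0.001, -0.114, 0.993, -0.001]
ft_force: [0.9, -1.0, -3.4]
width: 0.211
grasp_force: 105.1
```

Emit:
send_rows(moves=[[0,0,2,0,1],[0,0,4,0,1],[0,0,6,0,1],[0,0,8,0,1],[0,0,10,0,1]])

```text
time_s: 10.78
eef_pos: [578.9, 260.1, 79.6]
tcp_rot: [-0.001, -0.115, 0.993, -0.0]
ft_force: [0.7, 0.1, -3.2]
width: 0.214
grasp_force: 105.0
```

```bash
python3 - <<'E'
from c import *
im,d=snapshot('scene');P=cloud('scene',d);hsv=cv2.cvtColor(im,cv2.COLOR_BGR2HSV)
go([580.2,261.8,-9.5],np.radians(13.2))
T=np.array(robot.get_obs()["eef_pos"])
m=(d>0)&(np.linalg.norm(P[...,:2]-(T[:2]+[53,13]),axis=-1)<45)&(P[...,2]>T[2]+60);q=P[m]
print(q.mean(0),len(q),np.median(q[:,2])-T[2])
E
cat > mat.py <<'E'
from h import *
im=cv2.imread("pics/top0.png");d=np.load("top0.npy");P=cloud("top",d)
hsv=cv2.cvtColor(im,cv2.COLOR_BGR2HSV)
m=(d>0)&(P[...,2]<20)&(im[...,2]>150)&(im[...,1]>110)&(abs(P[...,0]-615)<170)&(abs(P[...,1]-290)<130)&(hsv[...,1]>60)
print(m.sum(),cv2.minAreaRect(P[m][:,:2].astype(np.float32)))
E
python3 mat.py
```

```text
t 10.8333 pos [577.04 259.11  75.92] R [[-0.974, -0.228, -0.007], [-0.228, 0.974, -0.003], [0.007, -0.002, -1.0]] w 0.2093907686671929 104.85878348350525 f [-0.94 -0.43 -5.77]
shift cm [-0.43  0.2   8.54]
yaw -179.9918536182177 or 0.00814638178229643
joints [-0.4   0.64 -0.16  1.9   0.17  0.62  1.13]
[620.26 256.21 349.01] 2872 292.3845273574449
3214 ((620.527587890625, 298.872802734375), (158.2571563720703, 248.21841430664062), 77.88685607910156)
```

Emit:
send_rows(moves=[[0,0.3,1.5,0,1],[0,0.6,3.5,0,1],[0,1,5.5,0,1],[0,1,7.3,0,1],[0,1,8.3,0,1]])

```text
time_s: 11.25
eef_pos: [576.1, 269.8, -3.3]
tcp_rot: [-0.002, -0.115, 0.993, -0.001]
ft_force: [0.3, 0.3, -2.6]
width: 0.214
grasp_force: 105.1
```

Emit:
send_rows(moves=[[0,0,0.2,0,1],[0,0,0.4,0,1],[0,0,0.6,0,1],[0,0,0.6,0,1],[0,0,0.6,0,1]])

```text
time_s: 11.67
eef_pos: [578.1, 270.4, -6.0]
tcp_rot: [0.001, -0.115, 0.993, 0.0]
ft_force: [0.4, -0.7, -2.6]
width: 0.212
grasp_force: 105.1
```

```bash
cat > f.py <<'E'
from c import *
import sys
im,d=snapshot('scene');P=cloud('scene',d);hsv=cv2.cvtColor(im,cv2.COLOR_BGR2HSV)
e=np.array(robot.get_obs()["eef_pos"])[:2]+[53,13] if len(sys.argv)<2 else np.array([633,284])
m=(d>0)&(np.linalg.norm(P[...,:2]-e,axis=-1)<42)&(P[...,2]>62)&(P[...,2]<95)&(hsv[...,0]<20)&(hsv[...,1]>60);t=P[m]
h=np.array([.974,.228]);s=(t[:,:2]-t[:,:2].mean(0))@h;w=abs(t[:,2]-np.median(t[:,2]))<6
print("top",t[w].mean(0),w.sum(),"slope along handle",np.polyfit(s[w],t[w,2],1)[0])
go([0,0,0])
E
python3 f.py
```

```text
top [630.91 278.18  84.64] 327 slope along handle 0.06361435394455779
t 11.7167 pos [578.16 270.41  -5.93] R [[-0.974, -0.228, 0.001], [-0.228, 0.974, 0.001], [-0.001, 0.0, -1.0]] w 0.21292148391184598 105.11663675308228 f [ 0.48  0.45 -3.33]
shift cm [ 62.45 -13.17  -0.67]
joints [-0.44  0.76 -0.13  1.93  0.2   0.46  1.09]
```

Down the last 3–4 mm, then loosen to 20 N so the head can settle level.

Emit:
send_rows(moves=[[0,0,0.1,0,1],[0,0,0.2,0,1],[0,0,0.3,0,1],[0,0,0.4,0,1],[0,0,0.4,0,1]])

```text
time_s: 12.13
eef_pos: [577.5, 270.3, -11.0]
tcp_rot: [-0.0, -0.115, 0.993, -0.0]
ft_force: [0.3, 0.1, -3.0]
width: 0.211
grasp_force: 105.1
```

Emit:
send_rows(moves=[[0,0,0,0,1],[0,0,0,0,1],[0,0,0,0,1],[0,0,0,0,1],[0,0,0,0,1]], newtons=20)

```text
time_s: 12.55
eef_pos: [577.7, 270.3, -10.8]
tcp_rot: [0.0, -0.115, 0.993, -0.0]
ft_force: [-0.2, -0.7, -2.4]
width: 0.21
grasp_force: 105.1
```

```bash
python3 f.py
```

```text
top [630.29 278.07  79.79] 319 slope along handle 0.05971723138638246
t 12.6 pos [577.63 270.31 -10.8 ] R [[-0.974, -0.228, 0.0], [-0.228, 0.974, -0.0], [-0.0, -0.0, -1.0]] w 0.21296398014583362 105.1170301437378 f [ 0.59  0.38 -2.97]
shift cm [ 62.4  -13.15  -1.08]
joints [-0.44  0.76 -0.13  1.93  0.2   0.46  1.09]
```

Emit:
send_rows(moves=[[0,0,0.1,0,1],[0,0,0.15,0,1],[0,0,0.2,0,1],[0,0,0.2,0,1],[0,0,0.2,0,1]])

```text
time_s: 13.02
eef_pos: [577.6, 270.3, -12.9]
tcp_rot: [-0.0, -0.115, 0.993, -0.0]
ft_force: [-0.3, 0.2, -3.4]
width: 0.213
grasp_force: 105.1
```

Emit:
send_rows(moves=[[0,0,0.05,0,1],[0,0,0.1,0,1],[0,0,0.1,0,1],[0,0,0.1,0,1],[0,0,0.1,0,1]])

```text
time_s: 13.43
eef_pos: [577.7, 270.3, -13.8]
tcp_rot: [0.0, -0.115, 0.993, 0.0]
ft_force: [0.8, 0.4, -3.9]
width: 0.214
grasp_force: 105.1
```

Emit:
send_rows(moves=[[0,0,0.05,0,1],[0,0,0.1,0,1],[0,0,0.1,0,1],[0,0,0.1,0,1],[0,0,0.1,0,1]])

```text
time_s: 13.85
eef_pos: [577.6, 270.3, -14.4]
tcp_rot: [0.0, -0.115, 0.993, 0.0]
ft_force: [-2.5, -0.7, 5.1]
width: 0.212
grasp_force: 106.3
```

```bash
python3 f.py
```

```text
top [630.38 278.25  76.28] 316 slope along handle 0.05547179211524347
t 13.9 pos [577.65 270.3  -14.43] R [[-0.974, -0.228, 0.0], [-0.228, 0.974, -0.0], [-0.0, -0.0, -1.0]] w 0.21197776078095157 106.26832008361816 f [-1.28 -1.52  5.84]
shift cm [ 62.4  -13.16  -1.46]
joints [-0.45  0.77 -0.12  1.93  0.2   0.45  1.09]
```

Contact: the mat now carries the weight. Opening gently.

Emit:
send_rows(moves=[[0,0,0,0,0.8],[0,0,0,0,0.79],[0,0,0,0,0.78],[0,0,0,0,0.77],[0,0,0,0,0.76]])

```text
time_s: 14.32
eef_pos: [578.0, 270.5, -14.8]
tcp_rot: [0.0, -0.115, 0.993, 0.0]
ft_force: [-0.4, -0.0, 0.0]
width: 0.238
grasp_force: 0.0
```

Emit:
send_rows(moves=[[0,0,0,0,0.75],[0,0,0,0,0.73],[0,0,0,0,0.7],[0,0,0,0,0.65],[0,0,0,0,0.6]])

```text
time_s: 14.73
eef_pos: [577.7, 270.3, -14.9]
tcp_rot: [0.0, -0.115, 0.993, 0.0]
ft_force: [0.2, -0.1, -0.3]
width: 0.395
grasp_force: 0.0
```

```bash
python3 f.py
```

```text
top [636.34 279.74  74.23] 317 slope along handle -0.0017361026270939148
t 14.7833 pos [577.71 270.33 -14.85] R [[-0.974, -0.228, 0.0], [-0.228, 0.974, 0.0], [-0.0, -0.0, -1.0]] w 0.40191341707676986 0.0 f [ 0.58 -0.24 -0.28]
shift cm [ 62.41 -13.16  -1.49]
joints [-0.45  0.77 -0.12  1.93  0.2   0.45  1.09]
```

The mallet is flat, with its top at 74.2 and zero slope. Opening fully and withdrawing upward.

Emit:
send_rows(moves=[[0,0,0,0,0.4],[0,0,0,0,0],[0,0,0,0,0],[0,0,0,0,0],[0,0,0,0,0]])

```text
time_s: 15.2
eef_pos: [577.6, 270.3, -14.8]
tcp_rot: [0.0, -0.115, 0.993, -0.0]
ft_force: [-0.6, -0.1, 0.0]
width: 0.997
grasp_force: 0.0
```

Emit:
send_rows(moves=[[0,0,0,0,0],[0,0,-1.5,0,0],[0,0,-4,0,0],[0,0,-7,0,0],[0,0,-10,0,0]])

```text
time_s: 15.62
eef_pos: [577.1, 270.1, 85.8]
tcp_rot: [-0.001, -0.115, 0.993, -0.0]
ft_force: [0.8, -0.9, -1.2]
width: 0.998
grasp_force: 0.0
```

Emit:
send_rows(moves=[[0,0,-3,0,0],[0,0,-6,0,0],[0,0,-8,0,0],[0,0,-8,0,0],[0,0,-8,0,0]])

```text
time_s: 16.03
eef_pos: [578.2, 270.5, 166.5]
tcp_rot: [0.001, -0.115, 0.993, 0.0]
ft_force: [0.1, -0.4, -0.2]
width: 1.0
grasp_force: 0.0
```

```bash
python3 f.py x; python3 - <<'E'
from h import *
im,d=snapshot('scene');cv2.imwrite('pics/end.png',im)
P=cloud('scene',d)
for a in((562,-261),(579,28)):
    q=P[(d>0)&(np.hypot(P[...,0]-a[0],P[...,1]-a[1])<20)&(P[...,2]>105)&(P[...,2]<150)];print(np.median(q[:,2]))
E
```

```text
top [636.76 279.66  74.07] 323 slope along handle 4.345626994197277e-05
t 16.0833 pos [577.47 270.12 165.11] R [[-0.974, -0.228, 0.0], [-0.228, 0.974, -0.0], [-0.0, -0.0, -1.0]] w 1.0038854295713864 0.0 f [-0.55 -0.03 -0.64]
shift cm [ 62.39 -13.14  16.5 ]
joints [-0.4   0.53 -0.19  1.83  0.13  0.79  1.14]
134.73106738069595
134.7871655321111
```

View pics/end.png

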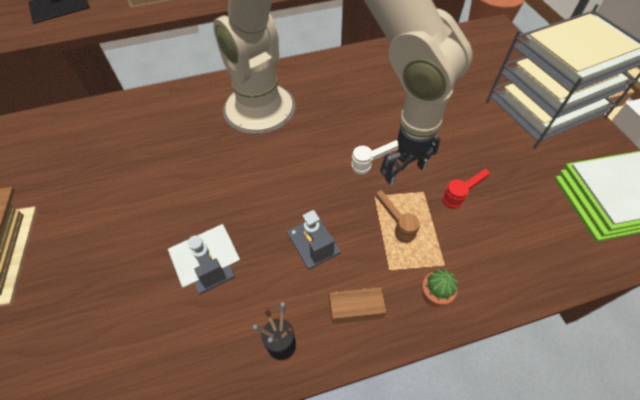

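The mallet stands on the mat at pixel (407,226), both stamps are up, and the gripper is clear. Handing in.

```bash
python3 -c "
from plant import job
print(job.job_done())"
```

```text
the job is handed in; nothing more can be done
None
```

The job is handed in at about 16 s: I struck the round-headed stamp once, and by force and geometry the head reached its stop. It sprang back up, the square stamp was not pressed, and the mallet stands level on its striking face on the cork mat with the gripper clear.

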